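# Lock a wheel hub's castle nut and snap its cap on

### The job

Finish this wheel hub: tighten the finger-tight castle nut on to its next slot that lines up with the axle's cross hole (not past it, and not back to the slot before), and push the orange-knobbed lock pin fully through the slot and hole. Then use the driver, with the blue hub cap already held in it, to press the cap squarely onto the hub until it snaps fully home. Leave the cap on the hub, stand the driver upright on the bench and let go, without disturbing the grease jar, spanner or screwdriver.

Things in the scene. Friction and masses are not known exactly. Their poses are not given: they have to be found in the camera images.
- nut (a joint): Turn of the castle nut about the upright axle, rad; grows as the nut is tightened (clockwise seen from above). 0 = the next slot lines up with the cross hole. Starts between -0.8 and -0.3; the slots are 1.047 apart. Takes about 0.2 N m to turn and stays where it is left.
- nut_center (a point): Centre of the hexagon of the brass castle nut, on the axle's axis. Hexagon 30 mm across flats, 16 mm high; on it an 8 mm high crown, 28 mm in diameter, with six open-topped slots 7 mm wide, one over the middle of each flat. x axis: out through the middle of one flat and its slot; z up. A 3 mm washer 38 mm wide lies under the nut; the hub's nose top is 11 mm below this point.
- hole (a point): Centre of the level cross hole through the upright axle, 7 mm wide and high, along this point's x axis (z up); the pin may enter from either end. Its floor is level with the slots' floors and the hexagon's top, 3.5 mm below this point. The axle's end, 20 mm in diameter, is 6.5 mm above this point and has a white paint line along the hole. The hub's nose top is 22.5 mm below.
- seat (a point): Centre of the hub's round shoulder, 92 mm wide, on the axle's axis: the cap's rim rests on it when home. Above it the hub's nose, 73.6 mm in diameter, 17 mm high, chamfered, with three sprung beads that the cap's lip snaps past at about 12 N. Below it a 150 mm flange with five upright studs on a 120 mm circle, tips 5 mm above the shoulder; all fixed on a grey 170 mm square plate.
- pin_knob (a point): Centre of the lock pin's round orange knob, 16 mm in diameter, 11.5 mm long, coaxial with the pin. x axis: along the pin from knob to tip. The pin starts level in the middle groove of a rack, axis 34 mm above the bench, knob sticking out clear of the rack, so that fingers can go down either side of it; it lifts straight up. 14 g.
- pin_mid (a point): Point on the pin's axis 27.2 mm from the knob's centre towards the tip; at the cross hole's centre when the pin is fully in (it may sag 1.5 mm when let go). x axis towards the tip. Steel shank 4 mm in diameter, tapered tip 21 mm ahead of this point; the collar (9 mm in diameter) that stops at the nut begins 15.5 mm behind it, the knob 21.5 mm behind it.
- rack: Grey printed pin rack, fixed: 40 mm (x) by 92 mm (y), 40 mm high, on a 6 mm thick foot 60 by 110 mm; origin under its centre. Grooves along x in its top; the pin's knob hangs out on the -x side, its collar starting 1 mm outside the rack.
- cap: Blue hub cap, origin at the centre of its open rim (underside), z up. 86 mm outside diameter, 54 mm high, with a step 44 mm in diameter and 14 mm high on top. Inside 51 mm deep and 81 mm wide, with a lip 76 mm wide inside and 4 mm high at the rim. Starts rim down on the bench, under the driver. 70 g.
- driver_grip (a point): On the driver's axis, in the handle, 55 mm above the mouth. Driver (250 g): upright yellow round handle 30 mm in diameter, 25 to 85 mm above the mouth, on a black cup 58 mm wide and 25 mm high, open below. It starts seated over the cap's step, mouth 55 mm above the cap's rim; rubber pads hold the cap (about 3 N): it is lifted along, and stays on the hub once snapped.
- driver: The same driver, origin at the centre of its mouth (the lowest face of the cup), z up along the handle.
- grease: White grease jar with a black lid, 64 mm in diameter, 75 mm high, origin under its centre. To be left alone.
- spanner: Steel spanner, 190 mm long, lying on the bench beyond the hub. To be left alone.
- screwdriver: Screwdriver lying on the bench. To be left alone.

How it is judged:
By the outcome, as a careful person would: the job done as asked, in the order asked, and still so for the second after the job is handed in, with the robot touching nothing.
It also fails if it takes over 64 s, if anything falls off the work surface, if the arm or the gripper's body presses on something with over 40 N, if the wrist force passes 120 N, or if a joint passes its speed limit or range.

### The arm

A 7-joint arm with a two-finger parallel gripper is mounted at the origin on the work surface. World frame = base frame: x ahead of the robot, y to its left, z up, the work surface at z = 0. Lengths are in mm, angles in rad, forces in N, time in s.
With the tool pointing down it reaches from about 400 to 875 mm from the base axis. Payload 4.4 kg.
Tool frame: the origin (TCP) lies midway between the tips of the shut fingers; the grasp point (between the pads) lies 19 mm behind it; z points along the fingers, y is the line along which they close (so a half turn about z gives the same grasp; the last joint's range is limited). The gripper opens to 85 mm and grips with 20 to 120 N. Pads are 22 mm wide; open, the fingers measure 114 mm over their backs; the gripper's body (76 mm by 85 mm) begins 54 mm behind the grasp point. The pads swing forward as they close: fully open they stand 13 mm farther back than shut.
Start: joints at [-1.279, 0.628, 0.038, 1.517, -0.027, 0.996, -0.02], TCP at [227.617, 608.858, 231.313] pointing down, gripper open.
Joint ranges: [-3.06, 3.06], [-0.37, 2.12], [-1.25, 1.32], [0.18, 2.47], [-1.1, 4.24], [0.23, 1.98], [-2.94, 2.94]. Speed limits (rad/s): [2.57, 2.57, 3.14, 3.14, 3.14, 3.14, 3.14].

### API

Orientations are given as [roll, pitch, yaw] about the fixed x, y, z axes, in that order (R = Rz(yaw) Ry(pitch) Rx(roll)).
In Python, from cell import ctrl gives the robot as it stands.
- The arm moves only by the shell command python3 -m handwheel 'ROWS'. ROWS is JSON, a list of rows, each a list of 3 entries, a list of its own where there are three numbers: the turn, a rotation vector about the tool's x, y, z in degrees, then the shift along the tool's x, y, z in m, then the closure, from 0 (fully open) to 1 (shut). A call has 1 to 5 rows; each row shifts and turns the commanded pose from where the row before left it, along the tool's axes as they then stand; what a row does not reach is not made up. A row lasts 1/12 s, in which the tool goes at most 41.7 mm and 7.16 degrees, less where a joint would pass 70% of its speed; a pose out of reach is approached as far as the arm can. A call is refused whole if a number of a shift passes 0.0417 or a number of a turn 7.16, either way. A call with a gripper value outside its range is refused whole. The fingers move at their own pace and stop on an object; the grip force is fixed at half the most. Time passes only in rows, so rows that do not move let the fingers close. It gives the time, the measured TCP pose, the force, the opening and the grip force at its end, in the units of the state.
- ctrl.read_state(): the state, without advancing time (a new reading comes with each control period).
- ctrl.get_image(name): name is "side" or "top" or "wrist"; returns a dict with "pixels" (384x512x3 uint8, red, green, blue), "fx", "fy", "cx", "cy" (pixels), "pose" (4x4, takes a point from camera to world coordinates); the wrist camera has in their place "T_tool_cam" (4x4, takes a point from camera to tool coordinates, whose origin is the TCP and whose axes are the flange's). Camera axes: x right, y up, looking along -z (the intrinsics and any distortion apply to the point x, -y, -z); pixel columns grow to the right and rows downward; lengths in mm; the calibration is good to about 2 mm. A picture is of the moment at which its call begins: read the wrist's pose just before it. There is no depth.
- ctrl.finish_job(): hands the job in; it is judged then, once.
The state is a dict: "clock": time; "qpos": joint angles; "qd": joint speeds; "tau": joint torques, N m; "eef_pos": TCP position; "tool_rot": TCP orientation; "force": force on the tool from outside, world axes, zero at the start; "torque": the same for the moment, N m; "width": finger opening in mm; "gripper_force": force on a finger pad.
Only numpy, scipy, OpenCV 4.12 (cv2) and the standard library are available. Lean on these libraries where they do the work, as an engineer would, in place of code of your own. Each camera call takes 0.05 s, during which the arm holds its last target. There are 200 camera calls.

## Working session

There is one attempt and no reset: what is moved stays moved. The work goes in short steps, Python scripts to look and compute and a shell command to move; the robot and the scene stay as the last step left them, time stands still between calls to the robot, and variables do not carry over. Pictures are saved under pics/ and viewed, at most 10 in all, crops included, and the job is handed in when it is done.

```bash
ls; mkdir -p pics; cat > h.py <<'E'
import numpy as np, cv2
from cell import ctrl
from scipy.spatial.transform import Rotation as R
def grab(n,f):
    d=ctrl.get_image(n); cv2.imwrite('pics/'+f,cv2.cvtColor(d['pixels'],cv2.COLOR_RGB2BGR)); 
    np.savez('pics/'+f+'.npz',**{k:v for k,v in d.items() if k!='pixels'}); return d
def campose(d,s=None):
    if 'pose' in d: return np.array(d['pose'])
    T=np.eye(4);T[:3,:3]=R.from_euler('xyz',s['tool_rot']).as_matrix();T[:3,3]=s['eef_pos'];return T@np.array(d['T_tool_cam'])
def pix2w(d,P,u,v,z):
    r=P[:3,:3]@np.array([(u-d['cx'])/d['fx'],-(v-d['cy'])/d['fy'],-1]); o=P[:3,3]
    return o+r*(z-o[2])/r[2]
def w2pix(d,P,p):
    c=P[:3,:3].T@(np.array(p)-P[:3,3]); return d['cx']+d['fx']*c[0]/-c[2], d['cy']-d['fy']*c[1]/-c[2]
E
python3 - <<'E'
from h import *
s=ctrl.read_state();print(s)
a=grab('top','t0.png');b=grab('side','s0.png');
for d in(a,b):print({k:np.round(v,3).tolist() if k=='pose' else v for k,v in d.items() if k!='pixels'})
im=np.hstack([cv2.imread('pics/t0.png'),cv2.imread('pics/s0.png')])
cv2.imwrite('pics/a0.png',cv2.resize(im,(800,300)))
E
```

```text
pics
{'clock': 0.0, 'qpos': array([-1.27882748,  0.62932483,  0.03838639,  1.5183492 , -0.02701049,
        0.99627183, -0.02003724]), 'qd': array([ 6.38146525e-04, -1.43802930e-03,  1.11523545e-03,  4.22780712e-05,
       -5.16926503e-04,  9.06438952e-04, -1.22967270e-03]), 'tau': array([ 6.48657096e-04, -5.63399649e+01,  1.22680161e+00, -1.93431598e+01,
        1.10458047e-02,  1.06858570e-02, -2.42192391e-05]), 'eef_pos': array([227.34754604, 608.29928766, 230.40786508]), 'tool_rot': array([-3.13975523e+00, -1.87913402e-05,  2.78382622e+00]), 'force': array([ 0.53982669, -0.02842551, -0.80004541]), 'torque': array([-0.046742  ,  0.03228774, -0.02341914]), 'gripper_force': 0.0, 'width': 85.55625610681192}
{'fx': 394.902812102058, 'fy': 394.902812102058, 'cx': 257.685159081974, 'cy': 196.19747419558874, 'pose': [[-0.012, 0.975, -0.222, 355.444], [-1.0, -0.012, -0.0, 45.114], [-0.003, 0.222, 0.975, 1110.966], [0.0, 0.0, 0.0, 1.0]]}
{'fx': 495.45385822098706, 'fy': 495.45385822098706, 'cx': 255.96820896796984, 'cy': 189.26149984900204, 'pose': [[0.992, 0.08, -0.094, 441.197], [-0.121, 0.486, -0.866, -1224.945], [-0.024, 0.87, 0.492, 831.921], [0.0, 0.0, 0.0, 1.0]]}
```

View pics/t0.png

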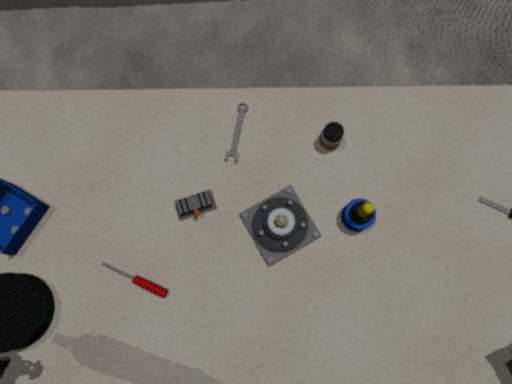

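View pics/s0.png

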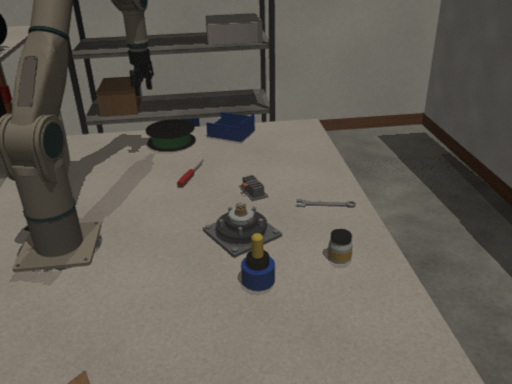

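The top view shows the hub at (281,221), driver and cap at (359,213), rack at (196,204) with the knob at (196,214), jar at (331,136), spanner at (238,130) and screwdriver at (135,280). In the side view, the axle top is at (241,206) and the driver top at (257,237).

```bash
cat >> h.py <<'E'
def tri(A,B):
    # A,B: (d,P,u,v)
    M=np.zeros((3,3));b=np.zeros(3)
    for d,P,u,v in (A,B):
        r=P[:3,:3]@np.array([(u-d['cx'])/d['fx'],-(v-d['cy'])/d['fy'],-1]);r/=np.linalg.norm(r)
        Q=np.eye(3)-np.outer(r,r);M+=Q;b+=Q@P[:3,3]
    return np.linalg.solve(M,b)
def load(f): return dict(np.load('pics/'+f+'.npz'))
def delta(target,yaw=None):
    s=ctrl.read_state();Rm=R.from_euler('xyz',s['tool_rot'])
    print('pos',np.round(s['eef_pos'],1),'rot',np.round(s['tool_rot'],4),'t',round(s['clock'],2))
    t=np.array(target,float)
    if yaw is not None:
        Rt=R.from_euler('xyz',[np.pi,0,yaw])
        print('turn(deg, tool)',np.round(np.degrees((Rm.inv()*Rt).as_rotvec()),2)); 
        print('shift after turn',np.round(Rt.inv().apply(t-s['eef_pos']),1))
    print('shift now',np.round(Rm.inv().apply(t-s['eef_pos']),1))
E
python3 - <<'E'
from h import *
a=load('t0.png');b=load('s0.png');A=campose(a);B=campose(b)
print('axle',tri((a,A,281,221),(b,B,241,206)))
print('drv top',tri((a,A,367,209),(b,B,257,236)))
print('knob',pix2w(a,A,196,214,34)); print('rack',pix2w(a,A,196,204,40)); print('cap',pix2w(a,A,359,216,20));print('jar',pix2w(a,A,333,130,75),'scr',pix2w(a,A,150,287,10))
d=ctrl.get_image('wrist');s=ctrl.read_state();print(np.round(d['T_tool_cam'],3),d['fx'],d['cx'],d['cy'])
delta([355,0,330],np.pi)
delta([370,150,280],np.pi)
E
```

```text
axle [523.84371821 -14.52407799  92.21554777]
drv top [ 544.69976938 -229.44222049  133.71883306]
knob [551.89526454 216.87484178  34.        ]
rack [578.93032192 216.5547251   40.        ]
cap [ 543.04109343 -237.44032165   20.        ]
jar [ 778.03936103 -167.35723066   75.        ] scr [356.26492862 341.27510719  10.        ]
[[-1.00000e-03  9.66000e-01  2.59000e-01  6.51120e+01]
 [ 1.00000e+00  1.00000e-03 -2.00000e-03 -2.67000e-01]
 [-2.00000e-03  2.59000e-01 -9.66000e-01 -1.42874e+02]
 [ 0.00000e+00  0.00000e+00  0.00000e+00  1.00000e+00]] 298.14022769799817 262.8120730037852 184.83281571042298
pos [227.4 608.4 230.6] rot [-3.1402 -0.      2.7838] t 0.15
turn(deg, tool) [-8.00e-02 -2.00e-02 -2.05e+01]
shift after turn [-127.6 -608.4  -99.4]
shift now [-332.6 -525.3  -98.6]
pos [227.4 608.4 230.6] rot [-3.1402 -0.      2.7838] t 0.15
turn(deg, tool) [-8.00e-02 -2.00e-02 -2.05e+01]
shift after turn [-142.6 -458.4  -49.4]
shift now [-294.1 -379.5  -48.8]
```

```bash
H="python3 -m handwheel"
$H '[[[0,0,-6.83],[0,0,0],0],[[0,0,-6.83],[0,0,0],0],[[0,0,-6.83],[0,0,0],0],[[0,0,0],[-0.0233,-0.0279,0.003],0],[[0,0,0],[-0.0233,-0.0279,0.003],0]]'
$H '[[[0,0,0],[-0.0233,-0.0279,0.003],0],[[0,0,0],[-0.0233,-0.0279,0.003],0],[[0,0,0],[-0.0233,-0.0279,0.003],0],[[0,0,0],[-0.0233,-0.0279,0.003],0],[[0,0,0],[-0.0233,-0.0279,0.003],0]]'
$H '[[[0,0,0],[-0.0233,-0.0279,0.003],0],[[0,0,0],[-0.0233,-0.0279,0.003],0],[[0,0,0],[-0.0233,-0.0279,0.003],0],[[0,0,0],[-0.0233,-0.0279,0.003],0],[[0,0,0],[-0.0233,-0.0279,0.003],0]]'
$H '[[[0,0,0],[-0.0233,-0.0279,0.003],0],[[0,0,0],[-0.0233,-0.0279,0.003],0],[[0,0,0],[0,0,0],0],[[0,0,0],[0,0,0],0]]'
python3 - <<'E'
from h import *
s=ctrl.read_state();d=grab('wrist','w1.png');P=campose(d,s);np.save('pics/w1P.npy',P);delta([553,217,190],np.pi)
E
```

```text
clock: 0.57
eef_pos: [272.3, 554.0, 224.8]
tool_rot: [3.14, -0.001, -3.136]
force: [1.1, -0.1, -1.0]
width: 85.9
gripper_force: 0.0
clock: 0.98
eef_pos: [391.5, 411.9, 210.0]
tool_rot: [-3.141, -0.0, 3.142]
force: [0.9, 0.3, -0.5]
width: 85.8
gripper_force: 0.0
clock: 1.4
eef_pos: [507.9, 272.4, 195.0]
tool_rot: [-3.141, -0.0, 3.141]
force: [0.2, -0.3, -0.3]
width: 85.5
gripper_force: 0.0
clock: 1.73
eef_pos: [555.1, 215.0, 188.7]
tool_rot: [-3.14, -0.0, 3.136]
force: [-0.8, 0.8, 0.1]
width: 85.5
gripper_force: 0.0
pos [553.7 217.5 188.9] rot [ 3.1416e+00 -1.0000e-03  3.1394e+00] t 1.78
turn(deg, tool) [ 0.   -0.06 -0.13]
shift after turn [ 0.7 -0.5 -1.1]
shift now [ 0.7 -0.5 -1.1]
```

View pics/w1.png

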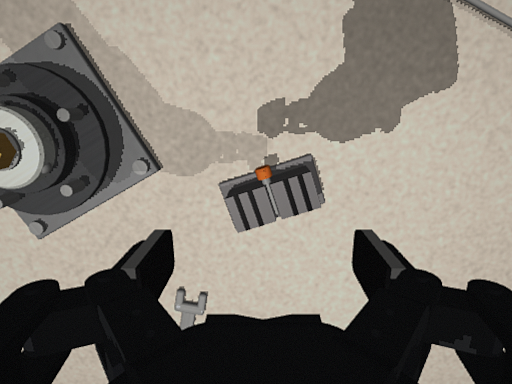

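The wrist view shows the knob at about (263,173), with the pin running to about (277,215) on a rack turned roughly 15°. The hub's nut is at the left edge, so I'll centre on the hub next.

```bash
H="python3 -m handwheel"
python3 - <<'E'
from h import *
d=load('w1.png');P=np.load('pics/w1P.npy');im=cv2.imread('pics/w1.png').astype(int)
m=((im[...,2]>150)&(im[...,0]<80)&(im[...,1]<140)&(im[...,2]-im[...,1]>60));m[300:]=0
ys,xs=np.nonzero(m);print('px',xs.mean(),ys.mean(),len(xs),xs.min(),xs.max(),ys.min(),ys.max())
k=pix2w(d,P,xs.mean(),ys.mean(),36);t=pix2w(d,P,277,214,35);print(k,t,np.arctan2(*(t-k)[1::-1]))
for a,b in [((238,231),(219,183)),((324,206),(313,155)),((219,183),(313,155)),((238,231),(324,206))]:
    p=pix2w(d,P,*a,40);q=pix2w(d,P,*b,40);print(p,q,np.degrees(np.arctan2(*(p-q)[1::-1])))
E
$H '[[[0,0,0],[0.0042,-0.033,-0.0037],0],[[0,0,0],[0.0042,-0.033,-0.0037],0],[[0,0,0],[0.0042,-0.033,-0.0037],0],[[0,0,0],[0.0042,-0.033,-0.0037],0],[[0,0,0],[0.0042,-0.033,-0.0037],0]]' >/dev/null
$H '[[[0,0,0],[0.0042,-0.033,-0.0037],0],[[0,0,0],[0.0042,-0.033,-0.0037],0],[[0,0,0],[0,0,0],0],[[0,0,0],[0,0,0],0],[[0,0,0],[0,0,0],0]]'
python3 - <<'E'
from h import *
s=ctrl.read_state();d=grab('wrist','w2.png');P=campose(d,s);np.save('pics/w2P.npy',P);print(s['eef_pos'],s['tool_rot'])
im=cv2.imread('pics/w2.png');c=w2pix(d,P,[524,-14,90]);print(c)
x,y=int(c[0]),int(c[1]);x0,y0=max(x-100,0),max(y-75,0);print(x0,y0)
cv2.imwrite('pics/w2c.png',cv2.resize(im[y0:y0+150,x0:x0+200],None,fx=4,fy=4,interpolation=2))
E
```

```text
px 262.656 173.496 125 256 269 168 179
[557.40583689 214.68187625  36.        ] [601.65230977 229.559196    35.        ] 0.3243619485769127
[618.59739111 188.22130879  40.        ] [566.04823623 170.49124004  40.        ] 18.64437915007804
[591.30639431 277.78804049  40.        ] [538.12444801 264.45948705  40.        ] 14.069767705968713
[566.04823623 170.49124004  40.        ] [538.12444801 264.45948705  40.        ] -73.45005357288679
[618.59739111 188.22130879  40.        ] [591.30639431 277.78804049  40.        ] -73.05401327946106
clock: 2.62
eef_pos: [524.2, -10.5, 215.3]
tool_rot: [3.14, 0.0, -3.139]
force: [-0.4, 0.9, -1.4]
width: 85.5
gripper_force: 0.0
[524.21563503 -10.50737627 215.34171196] [ 3.14010336e+00  2.57823958e-04 -3.13920138e+00]
(np.float64(258.74149980430326), np.float64(177.27772634260452))
158 102
```

View pics/w2c.png

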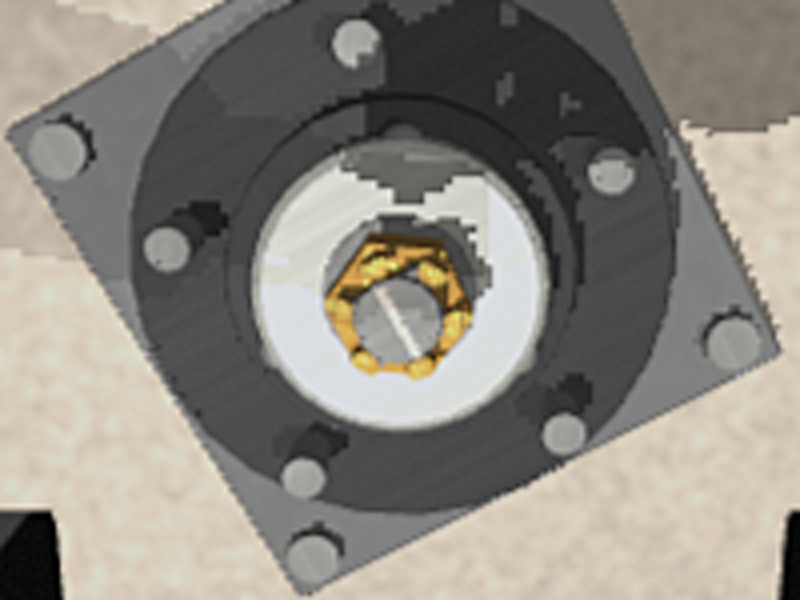

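The enlarged crop shows the axle end at about (400,320), with its white line from (378,288) to (420,356), roughly 31° in world. The crown lobes sit at about 23° mod 60, so the slots are near 53°. That leaves about 22° clockwise to turn. I'll align over a flat pair and look closer.

```bash
H="python3 -m handwheel"
$H '[[[0,0,6.2],[0,0,0.01],0],[[0,0,6.2],[0,0,0.01],0],[[0,0,6.2],[0,0,0.01],0],[[0,0,6.2],[0,0,0.01],0],[[0,0,6.2],[0,0,0.01],0]]' >/dev/null
$H '[[[0,0,6.2],[0,0,0.01],0],[[0,0,0],[0,0,0],0],[[0,0,0],[0,0,0],0],[[0,0,0],[0,0,0],0]]'
python3 - <<'E'
from h import *
s=ctrl.read_state();d=grab('wrist','w3.png');P=campose(d,s);np.save('pics/w3P.npy',P);print(s['eef_pos'],s['tool_rot'])
d2=load('w2.png');P2=np.load('pics/w2P.npy')
print([pix2w(d2,P2,258,182,z) for z in (88,92,96)])
im=cv2.imread('pics/w3.png');c=w2pix(d,P,pix2w(d2,P2,258,182,92));print(c)
x,y=int(c[0]),int(c[1]);x0,y0=max(x-50,0),max(y-37,0);print(x0,y0)
cv2.imwrite('pics/w3c.png',cv2.resize(im[y0:y0+75,x0:x0+100],None,fx=8,fy=8,interpolation=2))
E
```

```text
clock: 3.42
eef_pos: [524.6, -11.4, 155.5]
tool_rot: [3.141, 0.0, 2.497]
force: [0.5, -0.8, -0.2]
width: 85.3
gripper_force: 0.0
[524.63590462 -11.37006929 155.49654873] [3.14090748e+00 1.10010511e-05 2.49707391e+00]
[array([529.03326135, -14.72304266,  88.        ]), array([527.99585498, -14.6712298 ,  92.        ]), array([526.95844862, -14.61941694,  96.        ])]
(np.float64(261.62543295152005), np.float64(203.96282275802045))
211 166
```

View pics/w3c.png

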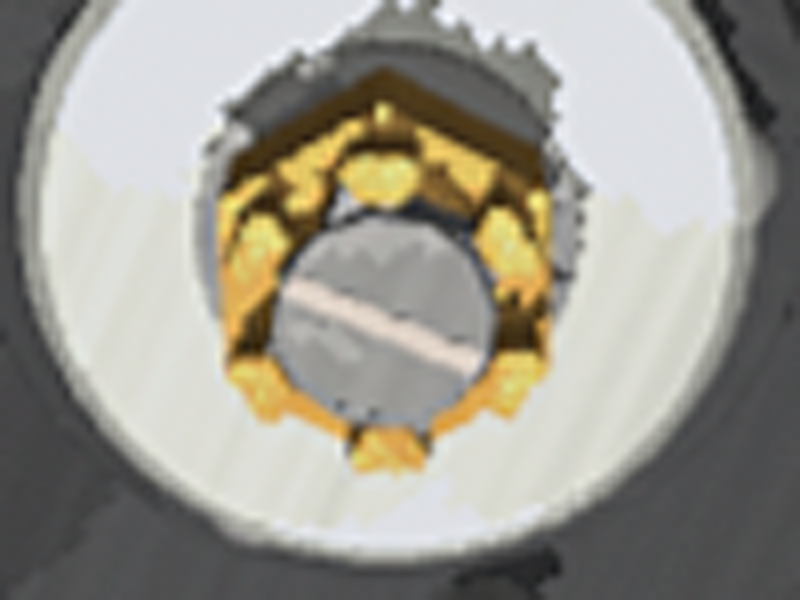

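The crop shows the nut square to the view, with flats vertical at x=220 and 548. The axle end is centred at (385,325) and its line runs from (285,288) to (480,362).

```bash
python3 - <<'E'
from h import *
d=load('w3.png');P=np.load('pics/w3P.npy');d2=load('w2.png');P2=np.load('pics/w2P.npy')
f=lambda x,y:(211+(x+.5)/8-.5,166+(y+.5)/8-.5)
g=lambda x,y:(158+(x+.5)/4-.5,102+(y+.5)/4-.5)
X=tri((d,P,*f(385,322)),(d2,P2,*g(400,320)));print(X)
b=load('s0.png');a=load('t0.png')
print(tri((d,P,*f(385,322)),(b,campose(b),241,206)))
for z in (92,95):
  c=pix2w(d,P,*f(385,322),z);p=pix2w(d,P,*f(285,288),z);q=pix2w(d,P,*f(480,362),z);print(c,np.degrees(np.arctan2(*(q-p)[1::-1])))
p=pix2w(d2,P2,*g(378,288),93);q=pix2w(d2,P2,*g(420,356),93);print(np.degrees(np.arctan2(*(q-p)[1::-1])))
# lobes: at z ~ axle top-2
c=pix2w(d,P,*f(385,322),93)
for l in [(383,180),(508,237),(517,385),(388,452),(258,385),(255,243)]:
  v=pix2w(d,P,*f(*l),91)-c;print(np.round(np.hypot(*v[:2]),1),np.degrees(np.arctan2(v[1],v[0]))%60,end=' ')
# nose circle centre from w3 crop
print(c, 'nose',pix2w(d,P,*f(388,215),66))
print(np.degrees(2.497))
E
```

```text
[524.84570235 -14.85746141 102.99643473]
[527.35950545 -16.75835814  94.21438751]
[527.84009363 -17.24125183  92.        ] 31.12818563476407
[527.03518526 -16.59097197  95.        ] 31.128185634764158
30.757747403618094
12.8 23.730504621651164 13.4 26.7075596285011 13.9 23.647544782698333 13.5 23.92828135263636 13.6 23.10565856667445 13.7 22.75040483948132 [527.57179084 -17.02449188  93.        ] nose [525.86351998 -15.70678268  66.        ]
143.06756144416656
```

```bash
H="python3 -m handwheel"
$H '[[[0,0,0],[-0.0025,-0.0013,0.0275],0],[[0,0,0],[-0.0025,-0.0014,0.0275],0],[[0,0,0],[0,0,0.0275],0],[[0,0,0],[0,0,0],0],[[0,0,0],[0,0,0],0]]'
$H '[[[0,0,0],[0,0,0],0.6],[[0,0,0],[0,0,0],0.7],[[0,0,0],[0,0,0],1],[[0,0,0],[0,0,0],1],[[0,0,0],[0,0,0],1]]'
$H '[[[0,0,0],[0,0,0],1],[[0,0,0],[0,0,0],1]]'
python3 -c "
from h import *
delta([527,-16.6,73]);print(ctrl.read_state()['torque'])"
```

```text
clock: 3.88
eef_pos: [526.0, -17.8, 72.4]
tool_rot: [-3.141, -0.002, 2.493]
force: [0.0, 0.0, -0.4]
width: 85.4
gripper_force: 0.0
clock: 4.3
eef_pos: [528.1, -17.6, 74.8]
tool_rot: [3.139, 0.002, 2.493]
force: [-0.4, -0.1, 7.7]
width: 28.2
gripper_force: 71.0
clock: 4.47
eef_pos: [528.1, -17.6, 74.7]
tool_rot: [3.139, 0.003, 2.493]
force: [-1.3, 1.9, 12.0]
width: 28.9
gripper_force: 72.9
pos [528.1 -17.6  74.7] rot [3.1390e+00 2.5000e-03 2.4927e+00] t 4.47
shift now [1.5 0.1 1.7]
[ 0.13071246  0.29347948 -0.00086623]
```

```bash
H="python3 -m handwheel"
$H '[[[0,0,0],[0,0,0],0.5],[[0,0,0],[0,0,0],0.5],[[0,0,0],[0.001,0,0],0.5]]'
$H '[[[0,0,0],[0,0,0.003],0.5],[[0,0,0],[0,0,0],0.5]]'
$H '[[[0,0,0],[0,0,0.002],0.5],[[0,0,0],[0,0,0],0.5]]'
```

```text
clock: 4.72
eef_pos: [526.0, -17.5, 72.9]
tool_rot: [3.141, 0.0, 2.492]
force: [0.6, 1.0, 0.2]
width: 42.7
gripper_force: 0.0
clock: 4.88
eef_pos: [525.9, -17.3, 70.2]
tool_rot: [3.141, 0.0, 2.492]
force: [-2.1, 0.9, 9.2]
width: 42.6
gripper_force: 4.7
clock: 5.05
eef_pos: [525.9, -17.4, 70.1]
tool_rot: [3.141, 0.0, 2.492]
force: [-5.7, 0.9, 28.8]
width: 42.9
gripper_force: 14.1
```

```bash
H="python3 -m handwheel"
$H '[[[0,0,0],[0.0012,0.0006,-0.0045],0.5],[[0,0,0],[0.0012,0.0007,-0.005],0.5],[[0,0,0],[0,0,0],1],[[0,0,0],[0,0,0],1],[[0,0,0],[0,0,0],1]]'
$H '[[[0,0,0],[0,0,0],1],[[0,0,0],[0,0,0],1]]'
$H '[[[0,0,5.5],[0,0,0],1],[[0,0,5.5],[0,0,0],1],[[0,0,5.5],[0,0,0],1],[[0,0,5.5],[0,0,0],1],[[0,0,0],[0,0,0],1]]'
$H '[[[0,0,0],[0,0,0],1],[[0,0,0],[0,0,0],1]]'
python3 -c "
from h import *
s=ctrl.read_state();print(s['torque'],np.degrees(s['tool_rot']))"
```

```text
clock: 5.47
eef_pos: [524.6, -15.0, 77.9]
tool_rot: [-3.141, -0.0, 2.493]
force: [-2.7, -1.1, 13.1]
width: 28.7
gripper_force: 58.7
clock: 5.63
eef_pos: [524.6, -15.0, 77.9]
tool_rot: [-3.141, -0.0, 2.493]
force: [-2.3, 0.1, 13.1]
width: 28.5
gripper_force: 58.7
clock: 6.05
eef_pos: [524.8, -14.8, 77.9]
tool_rot: [3.141, 0.0, 2.104]
force: [-2.4, -0.1, 12.4]
width: 28.4
gripper_force: 58.8
clock: 6.22
eef_pos: [524.9, -14.8, 77.8]
tool_rot: [3.141, -0.0, 2.107]
force: [-1.6, -0.1, 12.6]
width: 28.6
gripper_force: 58.8
[ 0.09812281  0.51480136 -0.21218109] [ 1.79976748e+02 -7.14391871e-03  1.20744221e+02]
```

```bash
H="python3 -m handwheel"
$H '[[[0,0,0],[0,0,0],0],[[0,0,0],[0,0,0],0],[[0,0,0],[0,0,-0.03],0],[[0,0,0],[0,0,-0.035],0],[[0,0,0],[0,0,0],0]]' >/dev/null
$H '[[[0,0,0],[0,0,0],0],[[0,0,0],[0,0,0],0]]'
python3 - <<'E'
from h import *
s=ctrl.read_state();d=grab('wrist','w4.png');P=campose(d,s);np.save('pics/w4P.npy',P);print(s['eef_pos'],s['tool_rot'])
im=cv2.imread('pics/w4.png');c=w2pix(d,P,[525,-15,102]);print(c)
x,y=int(c[0]),int(c[1]);x0,y0=max(x-50,0),max(y-37,0);print(x0,y0)
cv2.imwrite('pics/w4c.png',cv2.resize(im[y0:y0+75,x0:x0+100],None,fx=8,fy=8,interpolation=2))
E
```

```text
clock: 6.8
eef_pos: [524.3, -14.7, 141.7]
tool_rot: [-3.141, -0.0, 2.108]
force: [0.6, 0.8, -0.1]
width: 85.4
gripper_force: 0.0
[524.32679031 -14.70928267 141.7203054 ] [-3.14104054e+00 -4.52711658e-04  2.10843841e+00]
(np.float64(263.11678486932254), np.float64(209.9488254616228))
213 172
```

View pics/w4c.png

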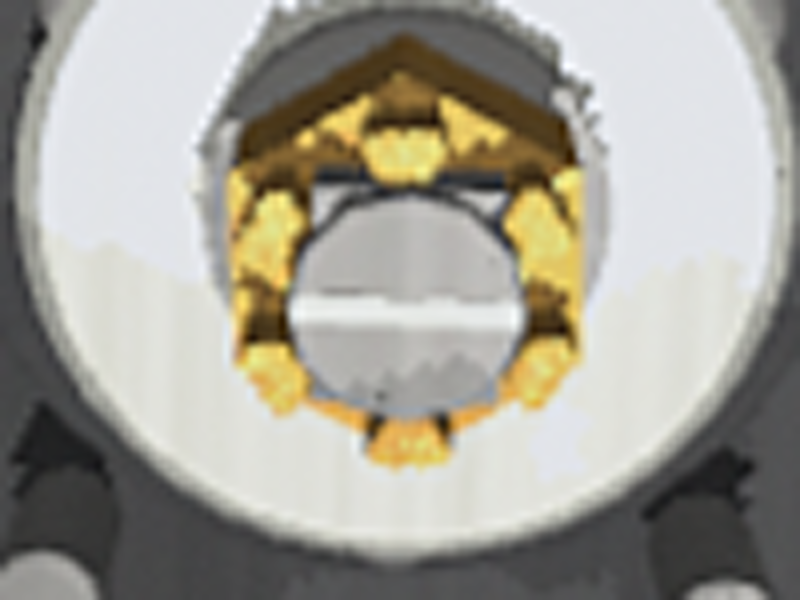

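The slots are now level with the line: the image shows both at y≈312 (x 292–522), so the nut is lined up. Next I'll fix the height by multi-view, then the pin.

```bash
python3 - <<'E'
from h import *
V=[]
for n,x0,y0,k,u,v in [('w2',158,102,4,399,322),('w3',211,166,8,383,324),('w4',213,172,8,407,313)]:
    V.append((load(n+'.png'),np.load(f'pics/{n}P.npy'),x0+(u+.5)/k-.5,y0+(v+.5)/k-.5))
def trin(V):
    M=np.zeros((3,3));b=np.zeros(3)
    for d,P,u,v in V:
        r=P[:3,:3]@np.array([(u-d['cx'])/d['fx'],-(v-d['cy'])/d['fy'],-1]);r/=np.linalg.norm(r)
        Q=np.eye(3)-np.outer(r,r);M+=Q;b+=Q@P[:3,3]
    X=np.linalg.solve(M,b);print(X,[np.round(np.array(w2pix(d,P,X))-(u,v),2) for d,P,u,v in V]);return X
trin(V);trin(V[:2]);trin(V[1:]);trin(V[::2])
for d,P,u,v in V: print([np.round(pix2w(d,P,u,v,z)[:2],1).tolist() for z in (92,97,102)])
E
```

```text
[525.22490454 -15.13000828 102.6717131 ] [array([-0.05, -0.13]), array([0.23, 0.19]), array([-0.12, -0.06])]
[525.06857688 -15.08622304 103.0963556 ] [array([-0.01, -0.18]), array([0.14, 0.18])]
[525.61471891 -15.66563387 100.7075789 ] [array([-0.01,  0.12]), array([-0.04, -0.13])]
[525.29629322 -15.08211641 102.81132207] [array([ 0.  , -0.01]), array([0.01, 0.01])]
[[528.1, -15.2], [526.8, -15.2], [525.5, -15.1]]
[[527.9, -17.5], [526.5, -16.4], [525.2, -15.3]]
[[527.3, -18.4], [526.4, -16.9], [525.4, -15.3]]
```

```bash
H="python3 -m handwheel"
$H '[[[0,0,0],[-0.0005,0.001,0.01],1],[[0,0,0],[0,0,0.01],1],[[0,0,0],[0,0,0.01],1],[[0,0,0],[0,0,0.004],1],[[0,0,0],[0,0,0],1]]'
$H '[[[0,0,0],[0,0,0],1],[[0,0,0],[0,0,0],1]]'
$H '[[[0,0,0],[0,0,0.0025],1],[[0,0,0],[0,0,0],1]]'
$H '[[[0,0,0],[0,0,0.0015],1],[[0,0,0],[0,0,0],1]]'
$H '[[[0,0,0],[0,0,0.0015],1],[[0,0,0],[0,0,0],1]]'
```

```text
clock: 7.27
eef_pos: [524.4, -14.8, 106.1]
tool_rot: [-3.138, -0.002, 2.108]
force: [-0.3, 0.1, 1.2]
width: 25.6
gripper_force: 0.0
clock: 7.43
eef_pos: [526.0, -14.9, 108.2]
tool_rot: [3.142, 0.0, 2.108]
force: [-0.4, -1.3, 0.6]
width: 0.7
gripper_force: 0.0
clock: 7.6
eef_pos: [525.9, -14.7, 105.8]
tool_rot: [3.141, 0.0, 2.108]
force: [-0.4, 0.0, -0.9]
width: 0.0
gripper_force: 0.0
clock: 7.77
eef_pos: [525.8, -14.7, 104.2]
tool_rot: [3.141, -0.0, 2.108]
force: [-1.1, -0.2, 0.0]
width: -0.1
gripper_force: 0.0
clock: 7.93
eef_pos: [525.7, -14.8, 102.6]
tool_rot: [-3.141, -0.0, 2.108]
force: [-0.1, -0.0, -0.2]
width: -0.1
gripper_force: 0.0
```

```bash
H="python3 -m handwheel"
$H '[[[0,0,0],[0,0,0.001],1],[[0,0,0],[0,0,0],1]]'|grep -E "eef|force"
$H '[[[0,0,0],[0,0,0.001],1],[[0,0,0],[0,0,0],1]]'|grep -E "eef|force"
$H '[[[0,0,0],[0,0,0.001],1],[[0,0,0],[0,0,0],1]]'|grep -E "eef|force"
```

```text
eef_pos: [525.7, -14.8, 101.6]
force: [0.4, 0.2, -0.2]
gripper_force: 0.0
eef_pos: [525.9, -14.8, 101.1]
force: [-0.9, 0.3, 4.4]
gripper_force: 2.3
eef_pos: [526.0, -14.8, 101.1]
force: [-2.4, 0.2, 12.9]
gripper_force: 6.9
```

```bash
H="python3 -m handwheel"
$H '[[[0,0,0],[0,0,-0.04],0.5],[[0,0,-6.9],[0,0,-0.04],0.5],[[0,0,-6.9],[0,0,0],0.5],[[0,0,-6.9],[0,0,0],0.5],[[0,0,-6.9],[0,0,0],0.5]]' >/dev/null
$H '[[[0,0,-6.9],[0,0,0],0.5],[[0,0,-6.9],[0,0,0],0.5],[[0,0,-6.9],[0,0,0],0.5],[[0,0,-6.9],[0,0,0],0.5],[[0,0,-6.9],[0,0,0],0.5]]' >/dev/null
$H '[[[0,0,-6.9],[0,0,0],0.5],[[0,0,-6.9],[0,0,0],0.5],[[0,0,0],[0,0,0],0.5],[[0,0,0],[-0.0133,0.03,0.0073],0.5],[[0,0,0],[-0.0133,0.03,0.0073],0.5]]'
$H '[[[0,0,0],[-0.0133,0.03,0.0073],0.5],[[0,0,0],[-0.0133,0.03,0.0073],0.5],[[0,0,0],[-0.0133,0.03,0.0073],0.5],[[0,0,0],[-0.0133,0.03,0.0073],0.5],[[0,0,0],[-0.0133,0.03,0.0073],0.5]]' >/dev/null
$H '[[[0,0,0],[0,0,0],0.5],[[0,0,0],[0,0,0],0.5],[[0,0,0],[0,0,0],0.5]]'
python3 - <<'E'
from h import *
s=ctrl.read_state();d=grab('wrist','w5.png');P=campose(d,s);np.save('pics/w5P.npy',P);print(s['eef_pos'],s['tool_rot'])
im=cv2.imread('pics/w5.png');c=w2pix(d,P,[567,217,36]);print(c)
x,y=int(c[0]),int(c[1]);x0,y0=max(x-66,0),max(y-50,0);print(x0,y0)
cv2.imwrite('pics/w5c.png',cv2.resize(im[y0:y0+100,x0:x0+133],None,fx=6,fy=6,interpolation=2))
E
```

```text
clock: 9.68
eef_pos: [534.7, 48.3, 165.2]
tool_rot: [-3.14, 0.001, -2.86]
force: [0.5, 0.9, 0.0]
width: 42.6
gripper_force: 0.0
clock: 10.35
eef_pos: [554.5, 212.4, 128.3]
tool_rot: [-3.141, -0.001, -2.852]
force: [0.3, -0.6, 0.6]
width: 42.7
gripper_force: 0.0
[554.47615572 212.42435048 128.3338878 ] [-3.14055492e+00 -8.85853536e-04 -2.85222956e+00]
(np.float64(264.0254697478895), np.float64(202.59934888693084))
198 152
```

View pics/w5c.png

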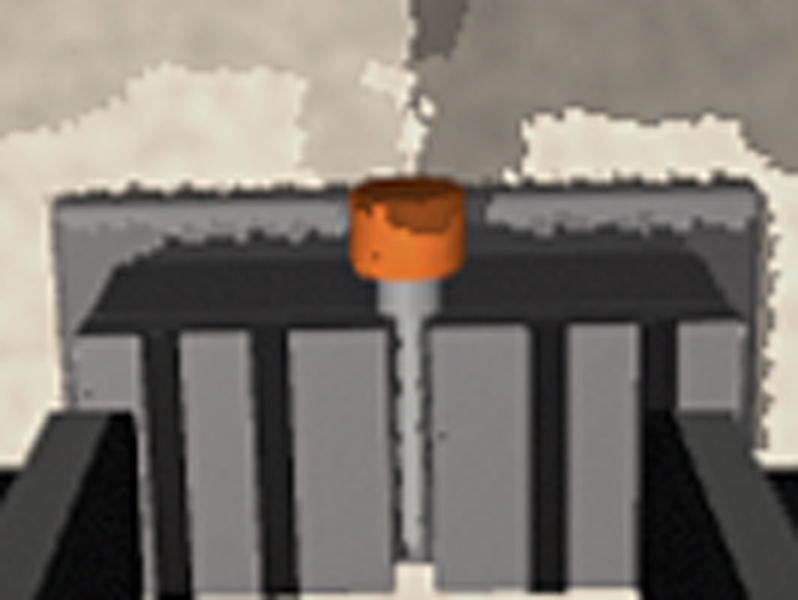

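The crop shows the knob at columns 350–465 (centre 408), the shank from (409,330) to (413,550), and the rack's near top edge at row 325. The pin is nearly square to the tool.

```bash
python3 - <<'E'
from h import *
d=load('w5.png');P=np.load('pics/w5P.npy');f=lambda x,y:(198+(x+.5)/6-.5,152+(y+.5)/6-.5)
p=pix2w(d,P,*f(409,335),36);q=pix2w(d,P,*f(413,550),36);a=np.arctan2(*(q-p)[1::-1]);print(p,q,np.degrees(a))
e=pix2w(d,P,*f(80,335),40);g=pix2w(d,P,*f(742,322),40);print('edge',e,g,np.degrees(np.arctan2(*(e-g)[1::-1]))+90)
a=np.radians(16.6)
E=pix2w(d,P,*f(410,326),40);u=np.array([np.cos(a),np.sin(a),0])
k=p+u*((E-p)@u-12.75);k[2]=34;print('knob by edge',k,'tip by end',q+u*((pix2w(d,P,*f(411,562),35)-q)@u)-u*48.2)
l=pix2w(d,P,*f(350,240),34);r=pix2w(d,P,*f(465,240),34);print('knob sides',(l+r)/2)
for y in(190,280):print(pix2w(d,P,*f(408,y),42 if y==280 else 38))
print('yaw deg',np.degrees(-2.8522)+360)
delta([k[0],k[1],22],np.radians(196.6))
E
```

```text
[570.64277083 219.58717992  36.        ] [601.7729576  229.52050791  36.        ] 17.697357569343406
edge [582.10113713 176.04855374  40.        ] [554.58508748 262.1472199   40.        ] 17.723225193978763
knob by edge [555.83206121 215.17191562  34.        ] tip by end [557.86976867 216.43239885  36.        ]
knob sides [558.07831043 215.62462134  34.        ]
[550.21758149 213.30219176  38.        ]
[561.19578173 216.55277757  42.        ]
yaw deg 196.58097767278662
pos [554.8 211.6 128.5] rot [-3.1403e+00 -6.0000e-04 -2.8533e+00] t 10.4
turn(deg, tool) [-0.07 -0.04 -0.08]
shift after turn [ -2.1   3.2 106.5]
shift now [ -2.1   3.3 106.5]
```

```bash
H="python3 -m handwheel"
$H '[[[0,0,-1.1],[-0.0007,0.0026,0.0265],0.5],[[0,0,0],[0,0,0.0265],0.5],[[0,0,0],[0,0,0.0265],0.5],[[0,0,0],[0,0,0.0265],0.5],[[0,0,0],[0,0,0],0.5]]'
$H '[[[0,0,0],[0,0,0],0.5],[[0,0,0],[0,0,0],1],[[0,0,0],[0,0,0],1],[[0,0,0],[0,0,0],1],[[0,0,0],[0,0,0],1]]'
$H '[[[0,0,0],[0,0,0],1],[[0,0,0],[0,0,0],1]]'
```

```text
clock: 10.82
eef_pos: [551.7, 212.3, 18.5]
tool_rot: [-3.14, -0.008, -2.835]
force: [0.3, -0.9, 0.1]
width: 42.8
gripper_force: 0.0
clock: 11.23
eef_pos: [556.1, 216.0, 24.4]
tool_rot: [3.142, 0.003, -2.832]
force: [0.3, -0.6, 2.8]
width: 12.8
gripper_force: 58.6
clock: 11.4
eef_pos: [556.0, 215.9, 23.8]
tool_rot: [-3.141, 0.003, -2.831]
force: [0.1, -1.0, 5.9]
width: 13.0
gripper_force: 58.9
```

```bash
H="python3 -m handwheel"
$H '[[[0,0,0],[0,0,-0.01],1],[[0,0,0],[0,0,-0.026],1],[[0,0,0],[0,0,-0.03],1],[[0,0,0],[0,0,-0.03],1],[[0,0,-6.5],[0,0,0],1]]'
$H '[[[0,0,-6.5],[0,0,0],1],[[0,0,0],[0.0241,-0.0203,0],1],[[0,0,0],[0.0241,-0.0203,0],1],[[0,0,0],[0.0241,-0.0203,0],1],[[0,0,0],[0.0241,-0.0203,0],1]]' >/dev/null
$H '[[[0,0,0],[0.0241,-0.0203,0],1],[[0,0,0],[0.0241,-0.0203,0],1],[[0,0,0],[0.0241,-0.0203,0],1],[[0,0,0],[0.0241,-0.0203,0],1],[[0,0,0],[0.0241,-0.0203,0],1]]' >/dev/null
$H '[[[0,0,0],[0,0,0],1],[[0,0,0],[0,0,0],1],[[0,0,0],[0,0,0],1]]'
python3 - <<'E'
from h import *
s=ctrl.read_state();d=grab('wrist','w6.png');P=campose(d,s);np.save('pics/w6P.npy',P)
y=np.radians(210.8);H=np.array([525.6,-15.4,84.4]);u=np.array([np.cos(y),np.sin(y),0])
delta(H+72*u,y)
im=cv2.imread('pics/w6.png');cv2.imwrite('pics/w6c.png',cv2.resize(im[90:290,130:396],None,fx=3,fy=3,interpolation=2))
E
```

```text
clock: 11.82
eef_pos: [557.5, 217.6, 124.5]
tool_rot: [-3.141, 0.009, -2.717]
force: [0.1, -0.7, -0.3]
width: 13.4
gripper_force: 58.8
clock: 12.9
eef_pos: [462.1, -51.6, 119.0]
tool_rot: [3.141, 0.001, -2.604]
force: [0.4, 0.7, -0.6]
width: 13.1
gripper_force: 58.8
pos [462.3 -50.9 118.9] rot [ 3.1413e+00  1.1000e-03 -2.6027e+00] t 12.95
turn(deg, tool) [0.02 0.06 0.08]
shift after turn [-0.5 -1.9 34.5]
shift now [-0.5 -1.9 34.5]
```

View pics/w6c.png

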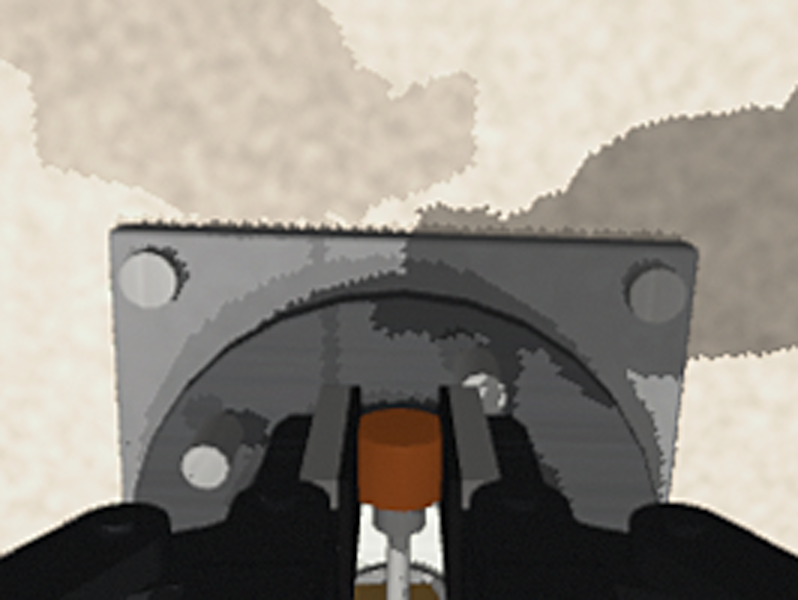

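The held pin is straight, with the knob centred at column 400 of the crop. Next I'll lower to hole height and advance with force checks.

```bash
H="python3 -m handwheel"
$H '[[[0,0,0],[-0.0005,-0.0019,0.0172],1],[[0,0,0],[0,0,0.0173],1],[[0,0,0],[0,0,0],1],[[0,0,0],[0,0,0],1],[[0,0,0],[0,0,0],1]]'
python3 - <<'E'
from h import *
y=np.radians(210.8);H=np.array([525.6,-15.4,84.4]);u=np.array([np.cos(y),np.sin(y),0]);delta(H+72*u,y)
E
$H '[[[0,0,0],[-0.005,0,0],1],[[0,0,0],[-0.005,0,0],1],[[0,0,0],[-0.003,0,0],1],[[0,0,0],[-0.003,0,0],1],[[0,0,0],[0,0,0],1]]'|grep -E "eef|force"
$H '[[[0,0,0],[-0.003,0,0],1],[[0,0,0],[-0.002,0,0],1],[[0,0,0],[0,0,0],1]]'|grep -E "eef|force"
```

```text
clock: 13.37
eef_pos: [463.7, -52.5, 84.5]
tool_rot: [3.141, 0.001, -2.602]
force: [-0.5, 0.1, 0.1]
width: 13.1
gripper_force: 58.8
pos [463.7 -52.5  84.5] rot [ 3.1414e+00  5.0000e-04 -2.6024e+00] t 13.37
turn(deg, tool) [0.01 0.03 0.09]
shift after turn [-0.2  0.2  0.1]
shift now [-0.2  0.2  0.1]
eef_pos: [478.1, -44.8, 84.4]
force: [0.6, -0.8, -0.1]
gripper_force: 58.8
eef_pos: [481.5, -42.4, 84.1]
force: [0.8, 0.6, 0.2]
gripper_force: 58.8
```

```bash
H="python3 -m handwheel"
$H '[[[0,0,0],[-0.004,0,0],1],[[0,0,0],[-0.004,0,0],1],[[0,0,0],[-0.004,0,0],1],[[0,0,0],[-0.004,0,0],1],[[0,0,0],[0,0,0],1]]'|grep -E "eef|force"
$H '[[[0,0,0],[-0.003,0,0],1],[[0,0,0],[-0.003,0,0],1],[[0,0,0],[0,0,0],1]]'|grep -E "eef|force"
$H '[[[0,0,0],[-0.002,0,0],1],[[0,0,0],[0,0,0],1]]'|grep -E "eef|force"
```

```text
eef_pos: [496.3, -33.8, 84.1]
force: [0.3, 1.1, -0.2]
gripper_force: 58.8
eef_pos: [500.8, -31.1, 84.1]
force: [0.5, 0.7, -0.7]
gripper_force: 58.8
eef_pos: [502.1, -30.3, 84.1]
force: [-1.1, 1.6, 0.5]
gripper_force: 58.8
```

```bash
H="python3 -m handwheel"
$H '[[[0,0,0],[-0.0012,0,0],1],[[0,0,0],[0,0,0],1]]'|grep -E "eef|force"
$H '[[[0,0,0],[-0.0012,0,0],1],[[0,0,0],[0,0,0],1]]'|grep -E "eef|force"
$H '[[[0,0,0],[-0.0012,0,0],1],[[0,0,0],[0,0,0],1]]'|grep -E "eef|force"
```

```text
eef_pos: [502.9, -29.9, 84.1]
force: [-0.0, 0.2, -0.5]
gripper_force: 58.8
eef_pos: [503.3, -29.6, 84.0]
force: [-2.8, -0.6, 0.0]
gripper_force: 58.9
eef_pos: [503.4, -29.6, 83.9]
force: [-4.7, -2.0, 2.9]
gripper_force: 59.4
```

```bash
H="python3 -m handwheel"
$H '[[[0,0,0],[0.0005,0,0],0.5],[[0,0,0],[0,0,0],0.5],[[0,0,0],[0,0,0],0.5],[[0,0,0],[0,0,-0.03],0.5],[[0,0,0],[-0.0,0,-0.035],0.5]]'|grep -E "eef|force"
$H '[[[0,0,0],[-0.015,0,0],0],[[0,0,0],[0,0,0],0],[[0,0,0],[0,0,0],0]]'|grep -E "eef|force"
python3 - <<'E'
from h import *
s=ctrl.read_state();d=grab('wrist','w7.png');P=campose(d,s);np.save('pics/w7P.npy',P)
im=cv2.imread('pics/w7.png');c=w2pix(d,P,[525,-15,95]);print(c)
x,y=int(c[0]),int(c[1]);x0,y0=max(x-66,0),max(y-50,0);print(x0,y0)
cv2.imwrite('pics/w7c.png',cv2.resize(im[y0:y0+100,x0:x0+133],None,fx=6,fy=6,interpolation=2))
E
```

```text
eef_pos: [503.7, -28.4, 148.1]
force: [0.9, 0.1, -0.6]
gripper_force: 0.0
eef_pos: [518.3, -20.7, 149.4]
force: [-1.4, 0.4, -0.3]
gripper_force: 0.0
(np.float64(265.27380582180496), np.float64(213.33167108823665))
199 163
```

View pics/w7c.png

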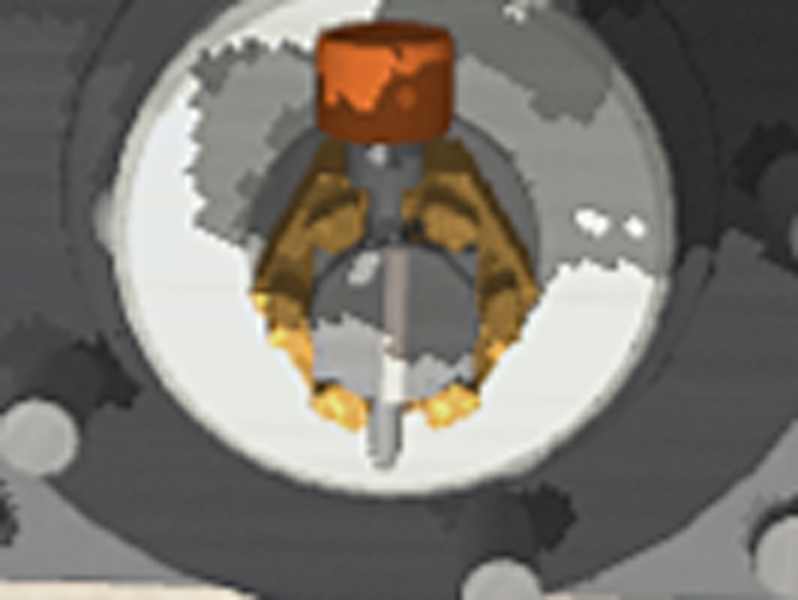

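The lock pin is fully through: the collar sits against the nut at (375,190), and the tip emerges at (385,460). Next is the driver.

```bash
H="python3 -m handwheel"
$H '[[[0,0,6.2],[0,0,-0.02],0],[[0,0,6.2],[0,0,-0.02],0],[[0,0,6.2],[0,0,-0.02],0],[[0,0,6.2],[0,0,-0.02],0],[[0,0,6.0],[0,0,-0.01],0]]' >/dev/null
$H '[[[0,0,0],[-0.002,-0.0357,0],0],[[0,0,0],[-0.002,-0.0357,0],0],[[0,0,0],[-0.002,-0.0357,0],0],[[0,0,0],[-0.002,-0.0357,0],0],[[0,0,0],[-0.002,-0.0357,0],0]]' >/dev/null
$H '[[[0,0,0],[-0.002,-0.0357,0],0],[[0,0,0],[0,0,0],0],[[0,0,0],[0,0,0],0],[[0,0,0],[0,0,0],0]]'
cat >> h.py <<'E'
def drv(f):
    s=ctrl.read_state();d=grab('wrist',f);P=campose(d,s);hsv=cv2.cvtColor(cv2.imread('pics/'+f),cv2.COLOR_BGR2HSV)
    print(np.round(s['eef_pos'],1),np.round(s['tool_rot'],3))
    for n,lo,hi in [('yellow',(20,120,90),(35,255,255)),('blue',(105,120,30),(130,255,255))]:
        m=cv2.inRange(hsv,lo,hi);m[320:]=0
        k,lab,st,ce=cv2.connectedComponentsWithStats(m)
        i=1+np.argmax(st[1:,4]);print(n,st[i],ce[i])
        if n=='blue': ys,xs=np.nonzero(lab==i);print('ell',cv2.fitEllipse(cv2.convexHull(np.c_[xs,ys].astype(np.int32))))
    return d,P
E
python3 - <<'E'
from h import *
d,P=drv('w8.png');np.save('pics/w8P.npy',P)
print(w2pix(d,P,[544,-235,140]),w2pix(d,P,[544,-235,80]),w2pix(d,P,[544,-235,40]))
im=cv2.imread('pics/w8.png');cv2.imwrite('pics/w8c.png',cv2.resize(im[100:300,130:396],None,fx=3,fy=3,interpolation=2))
E
```

```text
clock: 17.25
eef_pos: [528.4, -234.7, 237.8]
tool_rot: [3.14, -0.002, 3.141]
force: [0.9, 0.2, 0.9]
width: 85.6
gripper_force: 0.0
[ 528.4 -234.7  237.8] [ 3.140e+00 -2.000e-03  3.141e+00]
yellow [249 184  34  36 854] [265.36299766 203.56206089]
blue [ 228  140   75   75 2009] [264.48730712 168.55350921]
ell ((264.82818603515625, 178.70106506347656), (73.87105560302734, 77.18278503417969), 175.3704376220703)
(np.float64(262.2799776586115), np.float64(203.3165056256873)) (np.float64(262.1781639772701), np.float64(185.07753282770568)) (np.float64(262.1290253356826), np.float64(176.27480282682004))
```

View pics/w8c.png

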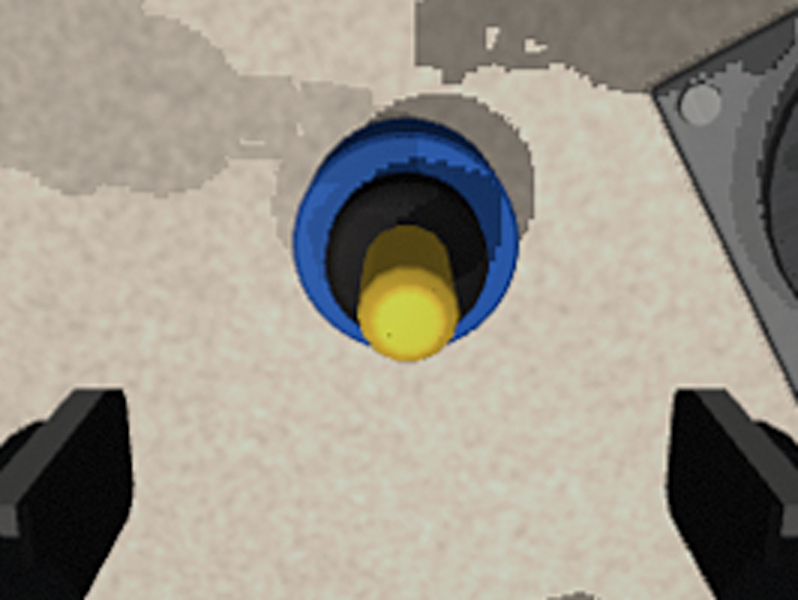

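The driver stands upright in the cap, with the handle top centred at crop (408,313) and the cap ring spanning x 293–520, so both are centred at the same column.

```bash
python3 - <<'E'
from h import *
d=load('w8.png');P=np.load('pics/w8P.npy')
print(pix2w(d,P,265.6,204,140),pix2w(d,P,265.6,203.5,140))
# cap shoulder ellipse at z=40: compare projections
for x in (541,543,545,547,549):
    pts=np.array([w2pix(d,P,[x+43*np.cos(t),-232+43*np.sin(t),40]) for t in np.linspace(0,6.28,60)]);print(x,pts.min(0),pts.max(0))
delta([545,-232,91])
E
```

```text
[ 544.61827763 -232.17729487  140.        ] [ 544.17070227 -232.17785707  140.        ]
541 [227.94874392 136.83937969] [301.39468409 208.49350468]
543 [228.00212533 138.61341191] [301.33979976 210.05638071]
545 [228.05534951 140.38205591] [301.28507694 211.61480074]
547 [228.10841718 142.14533622] [301.23051491 213.1687838 ]
549 [228.16132901 143.90327718] [301.17611297 214.7183488 ]
pos [ 528.8 -233.9  238.1] rot [ 3.1399e+00 -1.9000e-03 -3.1404e+00] t 17.3
shift now [-16.5   1.7 147. ]
```

```bash
H="python3 -m handwheel"
$H '[[[0,0,0],[-0.0082,0.0009,0.02],0],[[0,0,0],[-0.0082,0.0009,0.02],0],[[0,0,0],[0,0,0.036],0],[[0,0,0],[0,0,0.036],0],[[0,0,0],[0,0,0.035],0]]'|grep -E "eef|force"
$H '[[[0,0,0],[0,0,0],0],[[0,0,0],[0,0,0],0.5],[[0,0,0],[0,0,0],0.6],[[0,0,0],[0,0,0],0.65],[[0,0,0],[0,0,0],0.7]]'|grep -E "eef|force|wid"
$H '[[[0,0,0],[0,0,0],0.7],[[0,0,0],[0,0,0],0.7],[[0,0,0],[0,0,0],0.7]]'|grep -E "eef|force|wid"
```

```text
eef_pos: [546.2, -231.3, 90.8]
force: [0.6, 0.8, 0.0]
gripper_force: 0.0
eef_pos: [547.4, -234.1, 94.5]
force: [0.1, 0.6, -0.7]
width: 39.1
gripper_force: 0.0
eef_pos: [547.1, -233.5, 94.0]
force: [-0.6, 2.6, 6.8]
width: 28.7
gripper_force: 58.5
```

```bash
H="python3 -m handwheel"
$H '[[[0,0,0],[0,0,0],0.1],[[0,0,0],[0,0,0],0.1],[[0,0,6.93],[0,0,0],0.1],[[0,0,6.93],[0,0,0],0.1],[[0,0,6.93],[0,0,0],0.1]]'|grep -E "eef|force|wid"
$H '[[[0,0,6.93],[0,0,0],0.1],[[0,0,6.93],[0,0,0],0.1],[[0,0,6.93],[0,0,0],0.1],[[0,0,6.93],[0,0,0],0.1],[[0,0,6.93],[0,0,0],0.1]]' >/dev/null
$H '[[[0,0,6.93],[0,0,0],0.1],[[0,0,6.93],[0,0,0],0.1],[[0,0,6.93],[0,0,0],0.1],[[0,0,6.93],[0,0,0],0.1],[[0,0,6.93],[0,0,0],0.1]]' |grep -E "eef|rot|force|wid"
$H '[[[0,0,0],[0,0,0],0.3],[[0,0,0],[0,0,0],0.5],[[0,0,0],[0,0,0],0.6],[[0,0,0],[0,0,0],0.7],[[0,0,0],[0,0,0],0.8]]'|grep -E "eef|rot|force|wid"
$H '[[[0,0,0],[0,0,0],0.8],[[0,0,0],[0,0,0],0.8],[[0,0,0],[0,0,0],0.8]]'|grep -E "eef|rot|force|wid"
```

```text
eef_pos: [545.6, -234.0, 92.1]
force: [-0.2, -0.5, 0.1]
width: 76.7
gripper_force: 0.0
eef_pos: [545.6, -233.8, 92.1]
tool_rot: [-3.141, -0.0, 1.563]
force: [0.5, -0.6, -0.6]
width: 76.9
gripper_force: 0.0
eef_pos: [546.0, -233.8, 92.2]
tool_rot: [3.141, -0.0, 1.57]
force: [0.5, -0.1, 0.6]
width: 28.2
gripper_force: 59.0
eef_pos: [546.0, -233.8, 92.2]
tool_rot: [3.141, 0.0, 1.569]
force: [0.5, 0.5, 0.6]
width: 28.8
gripper_force: 59.0
```

```bash
H="python3 -m handwheel"
$H '[[[0,0,0],[0,0,-0.01],0.8],[[0,0,0],[0,0,-0.025],0.8],[[0,0,0],[0,0,-0.03],0.8],[[0,0,0],[0,0,-0.03],0.8],[[0,0,0],[0,0,-0.03],0.8]]'|grep -E "eef|rot|force|wid"
$H '[[[0,0,0],[0,0,-0.005],0.8],[[0,0,0],[0.0273,-0.00255,0],0.8],[[0,0,0],[0.0273,-0.00255,0],0.8],[[0,0,0],[0.0273,-0.00255,0],0.8],[[0,0,0],[0.0273,-0.00255,0],0.8]]' |grep -E "eef|rot|force|wid"
$H '[[[0,0,0],[0.0273,-0.00255,0],0.8],[[0,0,0],[0.0273,-0.00255,0],0.8],[[0,0,0],[0.0273,-0.00255,0],0.8],[[0,0,0],[0.0273,-0.00255,0],0.8],[[0,0,0],[0,0,0],0.8]]' >/dev/null
$H '[[[0,0,0],[0,0,0],0.8],[[0,0,0],[0,0,0],0.8],[[0,0,0],[0,0,0],0.8]]' |grep -E "eef|rot|force|wid"
python3 - <<'E'
from h import *
s=ctrl.read_state();print(s['torque'])
d,P=drv('w9.png');delta([525.6,-15.4,170],np.pi/2)
d=grab('side','s9.png');im=cv2.imread('pics/s9.png');h=cv2.cvtColor(im,cv2.COLOR_BGR2HSV)[100:330,150:350];m=cv2.inRange(h,(105,120,30),(130,255,255))
k,lab,st,ce=cv2.connectedComponentsWithStats(m);i=1+np.argmax(st[1:,4]);print('side blue',st[i],ce[i]+[150,100])
P=campose(d);print([np.round(w2pix(d,P,[525.6,-15.4,z])) for z in (128,168)],np.round(w2pix(d,P,[546,-234,20])))
E
```

```text
eef_pos: [544.5, -233.4, 218.2]
tool_rot: [-3.139, -0.001, 1.569]
force: [1.1, -1.0, -3.5]
width: 29.2
gripper_force: 59.9
eef_pos: [534.2, -123.0, 221.0]
tool_rot: [-3.139, -0.001, 1.568]
force: [-0.2, 0.3, -3.8]
width: 28.4
gripper_force: 60.0
eef_pos: [525.3, -16.6, 221.8]
tool_rot: [-3.141, 0.001, 1.567]
force: [0.3, -0.8, -3.4]
width: 28.5
gripper_force: 60.0
[-0.03515996  0.01290937  0.03924488]
[525.3 -16.6 221.8] [-3.141e+00  1.000e-03  1.567e+00]
yellow [ 225  201   76  112 6503] [262.62232816 259.33984315]
blue [ 198  129  131  103 5608] [263.32596291 169.83791013]
ell ((263.23992919921875, 200.1956787109375), (128.45767211914062, 142.29476928710938), 178.76467895507812)
pos [525.5 -16.7 221.9] rot [-3.1410e+00  7.0000e-04  1.5669e+00] t 21.85
turn(deg, tool) [-0.03  0.04 -0.23]
shift after turn [ 1.3  0.1 51.9]
shift now [ 1.3  0.2 51.9]
side blue [ 75  75  30  28 365] [242.11232877 189.16164384]
[array([240., 196.]), array([239., 183.])] [257. 274.]
```

```bash
H="python3 -m handwheel"
$H '[[[0,0,-0.2],[0.0012,0.0002,0.018],0.8],[[0,0,0],[0,0,0.018],0.8],[[0,0,0],[0,0,0.018],0.8],[[0,0,0],[0,0,0],0.8],[[0,0,0],[0,0,0],0.8]]'|grep -E "eef|rot|force"
$H '[[[0,0,0],[0,0,0.003],0.8],[[0,0,0],[0,0,0.003],0.8],[[0,0,0],[0,0,0],0.8]]'|grep -E "eef|rot|force"
$H '[[[0,0,0],[0,0,0.003],0.8],[[0,0,0],[0,0,0],0.8]]'|grep -E "eef|rot|force"
```

```text
eef_pos: [525.4, -14.9, 167.6]
tool_rot: [-3.139, 0.0, 1.571]
force: [0.2, -0.2, -2.8]
gripper_force: 60.2
eef_pos: [526.2, -14.1, 162.4]
tool_rot: [3.141, -0.0, 1.572]
force: [-0.1, 0.7, -4.5]
gripper_force: 60.2
eef_pos: [526.3, -14.1, 159.3]
tool_rot: [3.141, -0.0, 1.573]
force: [-0.6, 0.7, -3.7]
gripper_force: 60.2
```

```bash
H="python3 -m handwheel"
$H '[[[0,0,0],[-0.0008,0,0.003],0.8],[[0,0,0],[0,0,0],0.8]]'|grep -E "eef|rot|force"
$H '[[[0,0,0],[0,0,0.003],0.8],[[0,0,0],[0,0,0],0.8]]'|grep -E "eef|rot|force"
$H '[[[0,0,0],[0,0,0.003],0.8],[[0,0,0],[0,0,0],0.8]]'|grep -E "eef|rot|force"
$H '[[[0,0,0],[0,0,0.002],0.8],[[0,0,0],[0,0,0],0.8]]'|grep -E "eef|rot|force"
```

```text
eef_pos: [527.0, -15.3, 156.9]
tool_rot: [3.139, 0.0, 1.572]
force: [0.3, -1.2, -1.4]
gripper_force: 60.5
eef_pos: [525.9, -14.7, 152.8]
tool_rot: [-3.141, -0.0, 1.573]
force: [0.1, 0.6, -6.0]
gripper_force: 60.2
eef_pos: [525.2, -14.8, 149.3]
tool_rot: [-3.14, 0.0, 1.573]
force: [-1.0, -0.3, -4.6]
gripper_force: 60.2
eef_pos: [525.7, -14.9, 147.6]
tool_rot: [-3.141, 0.0, 1.572]
force: [0.4, -0.4, -4.6]
gripper_force: 60.2
```

```bash
H="python3 -m handwheel"
for i in 1; do
$H '[[[0,0,0],[0,0,0.0015],0.8],[[0,0,0],[0,0,0],0.8]]'|grep -E "eef|rot|force"
$H '[[[0,0,0],[0,0,0.0015],0.8],[[0,0,0],[0,0,0],0.8]]'|grep -E "eef|rot|force"
$H '[[[0,0,0],[0,0,0.0015],0.8],[[0,0,0],[0,0,0],0.8]]'|grep -E "eef|rot|force"
done
```

```text
eef_pos: [526.0, -14.8, 147.1]
tool_rot: [-3.142, -0.001, 1.572]
force: [-1.5, -1.0, 3.1]
gripper_force: 60.7
eef_pos: [526.0, -14.8, 147.0]
tool_rot: [3.141, -0.001, 1.572]
force: [-5.1, 0.5, 17.2]
gripper_force: 62.5
eef_pos: [526.0, -14.8, 146.9]
tool_rot: [3.14, -0.002, 1.572]
force: [-8.1, -0.2, 30.0]
gripper_force: 63.9
```

```bash
H="python3 -m handwheel"
$H '[[[0,0,0],[0,0,-0.006],0.8],[[0,0,0],[0,0,-0.005],0.8],[[0,0,0],[0,0,-0.008],0.8],[[0,0,0],[0,0,-0.015],0.8],[[0,0,0],[0,0,-0.03],0.8]]'|grep -E "eef|rot|force"
$H '[[[0,0,0],[0,0,-0.02],0.8],[[0,0,0],[0,0,0],0.8],[[0,0,0],[0,0,0],0.8]]'|grep -E "eef|rot|force"
python3 - <<'E'
from h import *
d=grab('side','s10.png');im=cv2.imread('pics/s10.png');h=cv2.cvtColor(im,cv2.COLOR_BGR2HSV)[100:330,150:350];m=cv2.inRange(h,(105,120,30),(130,255,255))
k,lab,st,ce=cv2.connectedComponentsWithStats(m);i=1+np.argmax(st[1:,4]);print('side blue',st[i],ce[i]+[150,100])
P=campose(d)
for z0 in (55,78):
  pts=np.array([w2pix(d,P,[525.6+r*np.cos(t),-15.4+r*np.sin(t),z]) for r,z in((43,z0),(43,z0+40),(22,z0+54)) for t in np.linspace(0,6.28,40)]);print(z0,pts.min(0)-[150,100],pts.max(0)-pts.min(0))
d,P=drv('w10.png')
for z in (92,95,98):
  pts=np.array([w2pix(d,P,[525.6+43*np.cos(t),-15.4+43*np.sin(t),z]) for t in np.linspace(0,6.28,60)]);print(z,pts.min(0),pts.max(0)-pts.min(0))
E
```

```text
eef_pos: [523.9, -14.3, 205.9]
tool_rot: [-3.135, 0.0, 1.573]
force: [1.0, 0.7, -3.9]
gripper_force: 60.1
eef_pos: [526.7, -14.6, 228.3]
tool_rot: [3.139, -0.0, 1.573]
force: [-0.6, 0.1, -4.2]
gripper_force: 60.5
side blue [ 76  95  29  30 586] [242.39761092 209.59215017]
55 [75.26015637 97.47038663] [30.3901174  28.13190071]
78 [74.81687129 90.54391271] [30.63744981 28.21228913]
[525.6 -14.4 227.2] [-3.141 -0.     1.573]
yellow [ 225  201   76  112 6491] [262.63303035 259.36250193]
blue [ 216  128   95   68 3399] [262.39746984 156.68137688]
ell ((262.85406494140625, 178.46417236328125), (93.31033325195312, 100.54861450195312), 177.73812866210938)
92 [217.49039158 131.47732071] [89.7703336  87.44725877]
95 [217.02643325 131.7533677 ] [90.69169451 88.28938801]
98 [216.55284069 132.03536849] [91.63216442 89.14785018]
```

```bash
H="python3 -m handwheel"
$H '[[[0,0,0],[-0.0274,0.0025,0],0.8],[[0,0,0],[-0.0274,0.0025,0],0.8],[[0,0,0],[-0.0274,0.0025,0],0.8],[[0,0,0],[-0.0274,0.0025,0],0.8],[[0,0,0],[-0.0274,0.0025,0],0.8]]' >/dev/null
$H '[[[0,0,0],[-0.0274,0.0025,0],0.8],[[0,0,0],[-0.0274,0.0025,0],0.8],[[0,0,0],[-0.0274,0.0025,0],0.8],[[0,0,0],[0,0,0.03],0.8],[[0,0,0],[0,0,0.035],0.8]]' |grep -E "eef|rot|force"
$H '[[[0,0,0],[0,0,0.035],0.8],[[0,0,0],[0,0,0.035],0.8],[[0,0,0],[0,0,0.03],0.8],[[0,0,0],[0,0,0.015],0.8],[[0,0,0],[0,0,0],0.8]]' |grep -E "eef|rot|force"
$H '[[[0,0,0],[0,0,0.003],0.8],[[0,0,0],[0,0,0],0.8],[[0,0,0],[0,0,0],0.8]]' |grep -E "eef|rot|force"
```

```text
eef_pos: [547.0, -237.8, 162.5]
tool_rot: [3.138, 0.003, 1.568]
force: [0.5, 0.7, -3.9]
gripper_force: 60.6
eef_pos: [542.3, -232.0, 42.0]
tool_rot: [-3.132, -0.004, 1.572]
force: [-0.6, 1.2, -4.0]
gripper_force: 60.3
eef_pos: [547.1, -234.4, 45.5]
tool_rot: [3.14, 0.001, 1.573]
force: [0.3, -0.5, -2.9]
gripper_force: 60.3
```

```bash
H="python3 -m handwheel"
$H '[[[0,0,0],[0,0,0.005],0.8],[[0,0,0],[0,0,0],0.8],[[0,0,0],[0,0,0],0.8]]' |grep -E "eef|rot|force"
$H '[[[0,0,0],[0,0,0.0015],0.8],[[0,0,0],[0,0,0],0.8]]' |grep -E "eef|rot|force"
$H '[[[0,0,0],[0,0,0.0015],0.8],[[0,0,0],[0,0,0],0.8]]' |grep -E "eef|rot|force"
```

```text
eef_pos: [546.5, -233.9, 40.0]
tool_rot: [3.141, -0.0, 1.573]
force: [0.1, 0.7, -2.2]
gripper_force: 60.3
eef_pos: [546.4, -233.9, 38.2]
tool_rot: [3.141, -0.0, 1.573]
force: [0.2, -0.4, -3.1]
gripper_force: 60.3
eef_pos: [546.6, -234.1, 37.2]
tool_rot: [3.141, -0.0, 1.573]
force: [-1.3, 1.3, 1.2]
gripper_force: 60.7
```

```bash
H="python3 -m handwheel"
$H '[[[0,0,0],[0,0,0],0.6],[[0,0,0],[0,0,0],0.4],[[0,0,0],[0,0,0],0.1],[[0,0,0],[0,0,0],0],[[0,0,0],[0,0,0],0]]' |grep -E "eef|wid|force"
$H '[[[0,0,0],[0,0,-0.02],0],[[0,0,0],[0,0,-0.03],0],[[0,0,0],[0,0,-0.04],0],[[0,0,0],[0,0,-0.04],0],[[0,0,0],[0,0,-0.02],0]]' |grep -E "eef|wid|force"
$H '[[[0,0,0],[0,0,0],0],[[0,0,0],[0,0,0],0],[[0,0,0],[0,0,0],0],[[0,0,0],[0,0,0],0]]' |grep -E "clo|eef|wid|force"
python3 - <<'E'
from h import *
d,P=drv('w11.png')
for z in (85,30): print(w2pix(d,P,[546.5,-234,z]))
d=grab('side','s11.png');im=cv2.imread('pics/s11.png');h=cv2.cvtColor(im,cv2.COLOR_BGR2HSV)[100:330,150:350]
for n,lo,hi in [('b',(105,120,30),(130,255,255)),('y',(20,120,90),(35,255,255))]:
  k,lab,st,ce=cv2.connectedComponentsWithStats(cv2.inRange(h,lo,hi));i=1+np.argmax(st[1:,4]);print(n,st[i],ce[i]+[150,100])
P=campose(d);print(w2pix(d,P,[546.5,-234,85]),w2pix(d,P,[546.5,-234,25]))
E
```

```text
eef_pos: [546.4, -234.1, 36.6]
force: [-0.0, -0.1, -0.5]
width: 80.7
gripper_force: 0.0
eef_pos: [548.0, -235.4, 191.1]
force: [1.2, 0.1, -0.2]
width: 85.5
gripper_force: 0.0
clock: 27.92
eef_pos: [545.4, -233.3, 185.0]
force: [0.2, -0.4, 0.3]
width: 85.4
gripper_force: 0.0
[ 545.4 -233.3  185. ] [-3.139e+00 -1.000e-03  1.573e+00]
yellow [249 167  34  33 868] [265.02304147 182.85829493]Traceback (most recent call last):
  File "<stdin>", line 2, in <module>
  File "h.py", line 38, in drv
    i=1+np.argmax(st[1:,4]);print(n,st[i],ce[i])
        ~~~~~~~~~^^^^^^^^^^
    return _wrapfunc(a, 'argmax', axis=axis, out=out, **kwds)
    return bound(*args, **kwds)
ValueError: attempt to get argmax of an empty sequence
```

```bash
python3 - <<'E'
from h import *
print(ctrl.finish_job())
E
```

```text
the job is handed in; nothing more can be done
None
```

The job is handed in at about 28 s: the nut is on its next slot, the lock pin is fully through, the cap is pressed onto the hub and the driver stands upright on the bench. I saw no 12 N snap peak; that the cap is home rests on a hard stop under 30 N at the predicted height and on the side image, and I took no final picture of the jar, spanner or screwdriver.

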